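# Raise the low telescoping table lamp level with its twin and lock it

### The arm

A 6-joint arm with a two-finger parallel gripper is mounted at the origin on the work surface. World frame = base frame: x ahead of the robot, y to its left, z up, the work surface at z = 0. Lengths are in m, angles in rad, forces in N, time in s.
With the tool pointing down it reaches from about 0.35 to 0.775 m from the base axis. Payload 7.3 kg.
Tool frame: the origin (TCP) lies midway between the tips of the shut fingers; the grasp point (between the pads) lies 19 mm behind it; z points along the fingers, y is the line along which they close (so a half turn about z gives the same grasp; the last joint's range is limited). The gripper opens to 92 mm and grips with 3 to 60 N. Pads are 19 mm wide; open, the fingers measure 130 mm over their backs; the gripper's body (75 mm by 190 mm) begins 47 mm behind the grasp point.
Start: joints at [-1.399, 0.342, 1.524, -0, 1.275, -0.146], TCP at [0.164, -0.499, 0.227] pointing down, gripper open.
Joint ranges: [-2.53, 2.53], [-0.77, 2.02], [0.04, 2.7], [-1, 4.14], [0.28, 2.66], [-3.11, 3.11]. Speed limits (rad/s): [2.57, 2.57, 3.14, 3.14, 3.14, 3.14].

### API

Orientations are given as a unit quaternion [x, y, z, w].
In Python, from rig import readout, optics, manip gives the robot as it stands.
- The arm moves only by the tool drive_tool, never from a script. Its argument "targets" is a list of rows, each a list of 5 numbers: the opening, from 0 (shut) to 1 (fully open), then the shift along the tool's x, y, z as a fraction of full scale, then the turn about the tool's z as a fraction of full scale. In form: [[claw, x, y, z, roll], ...]. A call has 1 to 5 rows; each row is the pose to reach, as a shift and turn from the pose commanded when the call began, along the tool's axes at that moment; what a row does not reach only later rows make up. Full scale, the value 1, is 50 cm for a shift and 45 degrees for a turn. A row lasts 1/12 s, in which the tool goes at most 41.7 mm and 7.16 degrees, less where a joint would pass 70% of its speed; a pose out of reach is approached as far as the arm can. A call with a number of a shift or a turn outside -1 to 1 is refused whole. A call with a gripper value outside its range is refused whole. The fingers move at their own pace and stop on an object; "force" is the grip in N (left out, the last holds). Time passes only in rows, so rows that repeat a pose let the fingers close. It gives the time, the measured TCP pose, the force, the opening and the grip force at its end, in the units of the state.
- readout.sense(): the state, without advancing time (a new reading comes with each control period).
- optics.grab_frame(name): name is "scene" or "top"; returns the picture (420x560x3 uint8, red, green, blue); there is no depth.
- optics.camera_model(name): a dict with "mtx" (3x3 intrinsics, pixels), "k1" (the pictures are not rectified: a ray, as slopes to the right and down, at radius r is drawn at 1 + k1 r^2 times it, then the intrinsics apply), "camera_from_world" (4x4, takes a point from world to camera coordinates). Camera axes: x right, y up, looking along -z (the intrinsics and any distortion apply to the point x, -y, -z); pixel columns grow to the right and rows downward; lengths in m; the calibration is good to about 2 mm. A picture is of the moment at which its call begins. camera_model takes no time and is no camera call.
- manip.finish_job(): hands the job in; it is judged then, once.
The state is a dict: "clock": time; "qpos": joint angles; "joint_velocities": joint speeds; "tau": joint torques, N m; "position": TCP position; "tcp_rot": TCP orientation; "ft_force": force on the tool from outside, world axes, zero at the start; "ft_torque": the same for the moment, N m; "finger_gap": finger opening in m; "grip_force": force on a finger pad.
Only numpy, scipy, OpenCV 4.12 (cv2) and the standard library are available. Lean on these libraries where they do the work, as an engineer would, in place of code of your own. Each camera call takes 0.05 s, during which the arm holds its last target. There are 200 camera calls.

### The job

One of the two telescoping table lamps has been left low: turn its round head anticlockwise (seen from above) until the stem is quite free, draw it straight up until its head is level with its twin's, then turn the head clockwise until you feel the lock come up snugly against its stop, so that the lamp stays up firmly when you let go. Never pull or push the stem along while it is still clamped, and do not force the lock against its stop. Leave the twin lamp and the other things on the console where they are.

Things in the scene. Friction and masses are not known exactly. Their poses are not given: they have to be found in the camera images.
- lamp: The low lamp's fixed foot, origin under its centre on the console, z up: heavy round aluminium base 120 mm across, 16 mm high (does not shift), and upright outer tube 26 mm across with a knurled dark collar (31 mm across) whose top is 132 mm above the console. Of two alike lamps it is the one with the lower head; it may stand left or right.
- lamp_top (a point): Centre of the flat top of the low lamp's head, z up, turning with the head. The head is an upright drum 56 mm across, 36 mm high, opal with thin aluminium bands and aluminium top, rigid with the bare steel stem (17 mm) that slides and turns in the outer tube. Its top is 176 mm above the console with the stem fully in. Grip its side from above, anywhere round it.
- lamp_slide (a joint): How far the low lamp's stem is drawn out of the tube, m: 0 fully in, 0.100 fully out; starts at 0 to 0.015. Unlocked, it runs easily (about 1 N of rub), and head and stem, 0.25 to 0.4 kg, sink under their own weight if let go.
- lamp_head (a joint): Turn of the low lamp's head and stem, rad, growing anticlockwise seen from above. Cam lock: clockwise, lobes on the stem ride up on brake strips in the tube (which then carry the stem) and meet a stop just past centre. Starts locked at 0 to 0.06, its stop there at -0.05. Loosening takes 0.1 to 0.25 N m; past 0.3 it is free at the start height, from 0.65 to 1.4 at every height.
- lamp_collar (a point): Centre of the collar's top on the low lamp. At the new height the lock sits elsewhere: its stop is anywhere from -0.40 to 0.30 on the turn scale, so feel for it. In the 0.3 rad before it the brake takes hold with a slight drag (up to 0.1 N m); at the stop the moment climbs 0.15 N m per 0.01 rad. Snug is 0.2 to 0.6 N m, and it stays so when let go; over 0.8 N m (90 N on the stop) is forced.
- twin: The twin lamp's fixed foot, origin under its centre on the console; same lamp in every size.
- twin_top (a point): Centre of the flat top of the twin lamp's head, z up. Already drawn out 50 to 82 mm and locked: its height is the one to match. Do not touch it.
- remote: Bystander: silver plastic remote, 165 x 46 x 18 mm, lying flat; origin at the centre of its underside.
- pot: Bystander: terracotta ceramic pot with a fluted twist cap, 86 mm across, 85 mm high; origin at the centre of its underside.
- coaster: Bystander: round bamboo coaster, 92 mm across, 8 mm thick; origin at the centre of its underside.
- controller: Bystander: red plastic game controller, about 110 x 160 x 45 mm, lying flat; origin under its middle.
- dish: Bystander: small aluminium dish, 90 mm across, 26 mm high; origin at the centre of its underside.
- book: Bystander: paperback book, 200 x 130 x 20 mm, lying flat; origin at the centre of its underside.
- candle_jar: Bystander: amber glass candle jar with a wooden lid, 68 mm across, 75 mm high; origin at the centre of its underside.
There are look-alikes about, which are no part of the job. What is shaped like the lamp but brown is not meant. Leave any blue look-alike of the twin alone.

How it is judged:
On the way, in this order (a step that is already met when the one before it is completed fails the run):
1. the low lamp's lock is turned loose (head at least 0.3 rad anticlockwise of the locked start) (value of joint lamp_head above 0.3 rad), for 0.1 s.
2. its head is drawn up level with the twin's, within 6 mm (z of lamp_top in the frame of twin_top between -0.006 and 0.006 m), for 0.2 s.
At the end, for the whole second after the job is handed in: The low lamp's head stands level with the twin's within 5 mm, at rest and held by its own lock (over 9 N on the brake strips in the tube) turned home against the stop (over 2 N still resting on it), with the twin's head within 5 mm of where it was (z of lamp_top in the frame of twin_top between -0.005 and 0.005 m and contact force between lamp_head and strip_up above 9 N and contact force between lamp_head and stop_up above 2 N and velocity of joint lamp_slide between -0.003 and 0.003 m/s and distance of twin_top from where it was at the start of the episode below 0.005 m); the robot touches nothing.
It fails at once if the lock is forced against its stop: over 90 N on the stop inside the tube (about 0.8 N m at the head) (contact force between lamp_head and stop_low above 90 N or contact force between lamp_head and stop_up above 90 N).
It fails at once if the stem is dragged along the tube (faster than 12 mm/s) while it is clamped (over 5 N on the brake strips) ((contact force between lamp_head and strip_low above 5 N and (velocity of joint lamp_slide above 0.012 m/s or velocity of joint lamp_slide below -0.012 m/s)) or (contact force between lamp_head and strip_up above 5 N and (velocity of joint lamp_slide above 0.012 m/s or velocity of joint lamp_slide below -0.012 m/s))).
It fails at once if the twin lamp's head is moved by more than 5 mm (distance of twin_top from where it was at the start of the episode above 0.005 m).
It fails at once if another thing on the console is moved by more than 20 mm (distance of any of remote, pot, coaster, controller, dish, book, candle_jar from where it was at the start of the episode above 0.02 m).
It also fails if it takes over 64 s, if anything falls off the work surface, if the arm or the gripper's body presses on something with over 40 N, if the wrist force passes 120 N, or if a joint passes its speed limit or range.

## Working session

There is one attempt and no reset: what is moved stays moved. The work goes in short steps, Python scripts to look and compute and a tool call to move; the robot and the scene stay as the last step left them, time stands still between calls to the robot, and variables do not carry over. Pictures are saved under pics/ and viewed, at most 10 in all, crops included, and the job is handed in when it is done.

Besides the shell and the picture viewer there is one more tool, called by a JSON object that holds its "fn" and its "kwargs", one argument or row to a line. drive_tool: Moves the arm, as the interface text tells. Its arguments: {"type":"object","properties":{"targets":{"type":"array"},"force":{"type":"number"}},"required":["targets"]}

```bash
mkdir -p pics; cat > h.py <<'E'
import numpy as np, cv2
from rig import readout, optics, manip
def ray(name,u,v):
    m=optics.camera_model(name);K=np.array(m["mtx"]);T=np.array(m["camera_from_world"])
    d=np.linalg.inv(K)@[u,v,1]; p=d[:2].copy()
    for _ in range(20): p=d[:2]/(1+m["k1"]*(p@p))
    R=T[:3,:3]; return -R.T@T[:3,3], R.T@np.array([p[0],-p[1],-1])
def plane(name,u,v,z):
    o,d=ray(name,u,v); return o+d*(z-o[2])/d[2]
def proj(name,P):
    m=optics.camera_model(name);K=np.array(m["mtx"]);T=np.array(m["camera_from_world"])
    c=T[:3,:3]@np.array(P)+T[:3,3]; s=np.array([c[0],-c[1]])/-c[2]; s=s*(1+m["k1"]*(s@s))
    return (K@[s[0],s[1],1])[:2]
def two(a,b):
    (o1,d1),(o2,d2)=ray(*a),ray(*b)
    s=np.linalg.lstsq(np.c_[d1,-d2],o2-o1,rcond=None)[0]
    p,q=o1+s[0]*d1,o2+s[1]*d2; return (p+q)/2,np.linalg.norm(p-q)
E
python3 - <<'E'
from h import *
for n in ("scene","top"):
    f=optics.grab_frame(n); cv2.imwrite(f"pics/{n}0.png",f[:,:,::-1])
    m=optics.camera_model(n); T=np.array(m["camera_from_world"]); print(n,-T[:3,:3].T@T[:3,3],m["mtx"],m["k1"])
print(readout.sense())
E
```

```text
scene [ 1.06181949 -0.52451751  1.02394395] [[452.7126469    0.         280.40868144]
 [  0.         452.7126469  212.87812663]
 [  0.           0.           1.        ]] -0.027842042349353856
top [0.40627466 0.01496878 1.55174396] [[536.60851852   0.         281.1291536 ]
 [  0.         536.60851852 214.500826  ]
 [  0.           0.           1.        ]] -0.00878133585228239
{'clock': 0.1, 'qpos': array([-1.39900254e+00,  3.42660248e-01,  1.52489095e+00, -1.77137125e-05,
        1.27540518e+00, -1.45980134e-01]), 'joint_velocities': array([ 3.62889260e-04, -1.29024203e-03, -1.39893551e-03, -1.07657318e-03,
        8.93425735e-04,  5.39525870e-05]), 'tau': array([ 1.29746830e-03, -4.32005060e+01, -2.44693959e+01,  7.19787413e-02,
        5.26221085e-02, -5.42340035e-05]), 'position': array([ 0.16400281, -0.49835639,  0.22612138]), 'tcp_rot': array([ 9.87403360e-01,  1.58221802e-01, -1.72712194e-05, -6.81696047e-04]), 'ft_force': array([ 0.88793107,  1.07185129, -0.09389343]), 'ft_torque': array([0.04366429, 0.00642669, 0.03548656]), 'grip_force': 0.0, 'finger_gap': 0.09152199234785267}
```

View pics/scene0.png

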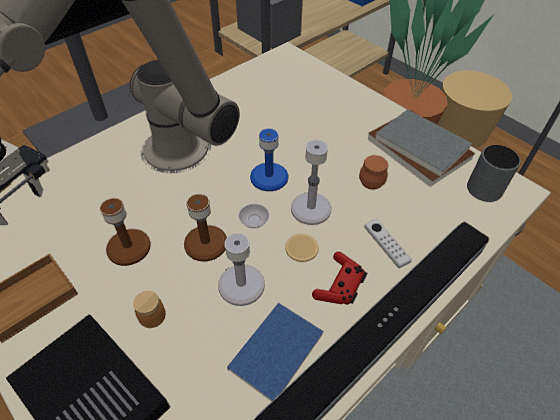

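View pics/top0.png

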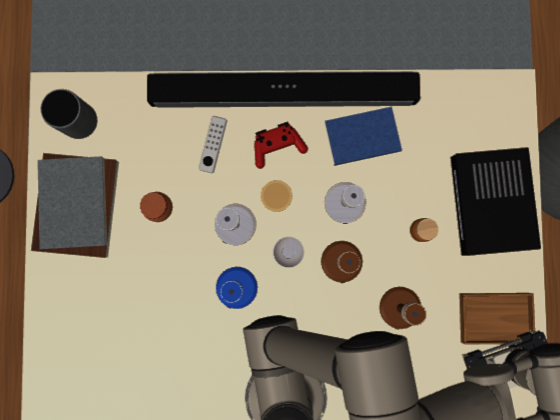

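Candidates (scene pixels): silver lamp (237,243) with no stem showing, silver lamp (316,150) with its stem out, brown lamps (113,210) and (198,205), and a blue lamp (269,137). I take the silver one at (237,243), top view (353,196), as the low lamp. The silver one at (316,150), top view (229,219), is the twin. I'll check this in a close crop.

```bash
python3 - <<'E'
from h import *
a=cv2.imread("pics/scene0.png");b=cv2.imread("pics/top0.png")
A=cv2.resize(a[225:305,205:285],(400,400),interpolation=cv2.INTER_CUBIC)
B=cv2.resize(a[135:215,280:360],(400,400),interpolation=cv2.INTER_CUBIC)
C=cv2.resize(b[170:234,310:390],(400,320)[:2],interpolation=cv2.INTER_CUBIC)
D=cv2.resize(b[190:254,195:275],(400,320)[:2],interpolation=cv2.INTER_CUBIC)
cv2.imwrite("pics/c1.png",cv2.resize(np.vstack([np.hstack([A,B]),np.hstack([C,D])]),(666,600)))
for n,x in (("low",(353,196)),("twin",(229,219))): print(n,plane("top",*x,.18))
E
```

```text
low [ 0.55128275 -0.17239805  0.18      ]
twin [0.49447015 0.14628432 0.18      ]
```

View pics/c1.png

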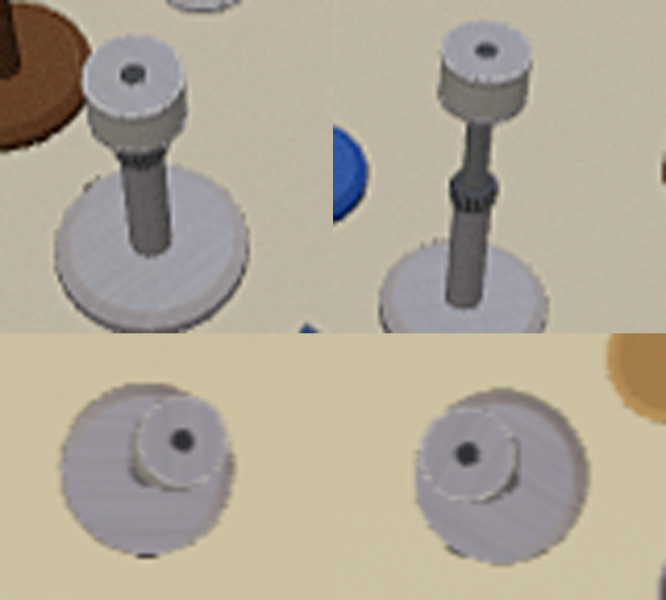

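The crop confirms it: the left lamp's head sits right above its collar, so it is the low one. The right lamp has a long bare stem, so it is the twin. Both tops have a dark central dot that I can triangulate.

```bash
cat >> h.py <<'E'
def dot(img,u,v,r=4):
    g=cv2.cvtColor(img,cv2.COLOR_BGR2GRAY).astype(float)
    p=g[v-r:v+r+1,u-r:u+r+1]; w=np.clip(np.median(p)-12-p,0,None)
    yy,xx=np.mgrid[v-r:v+r+1,u-r:u+r+1]; return (xx*w).sum()/w.sum(),(yy*w).sum()/w.sum()
E
python3 - <<'E'
from h import *
a=cv2.imread("pics/scene0.png");b=cv2.imread("pics/top0.png")
for n,s,t in (("low",(237,243),(353,195)),("twin",(316,147),(227,219))):
    ds,dt=dot(a,*s),dot(b,*t); P,e=two(("scene",*ds),("top",*dt)); print(n,ds,dt,P,e)
# bases in top view
hsv=cv2.cvtColor(b,cv2.COLOR_BGR2HSV)
m=((hsv[...,1]<45)&(hsv[...,2]>90)).astype(np.uint8)
cs,_=cv2.findContours(m,cv2.RETR_EXTERNAL,cv2.CHAIN_APPROX_NONE)
for c in cs:
    if cv2.contourArea(c)>600:
        (u,v),r=cv2.minEnclosingCircle(c); 
        if r<40: print((u,v),r,plane("top",u,v,.014),cv2.boundingRect(c))
for n,z,P in (("pot",.085,(156,207)),("book",.02,(364,137)),("coaster",.008,(277,196)),("dish",.026,(289,251)),("brown1",.25,(348,262)),("brown2",.25,(413,314)),("jar",.075,(425,230))): print(n,plane("top",*P,z))
E
```

```text
low (np.float64(236.45794392523365), np.float64(242.3913551401869)) (np.float64(353.36219512195123), np.float64(195.27256097560976)) [ 0.5519127  -0.17381943  0.18421897] 0.0026047735205370986
twin (np.float64(316.3746581586144), np.float64(146.6253418413856)) (np.float64(226.7517523364486), np.float64(218.49941588785046)) [0.49087537 0.14486775 0.2436311 ] 0.0022296756545933955
(287.9444580078125, 251.8333282470703) 16.255952835083008 [ 0.40980799 -0.00626162  0.014     ] (272, 237, 33, 31)
(234.5604705810547, 223.71922302246094) 21.111957550048828 [0.49145333 0.14622904 0.014     ] (214, 204, 42, 41)
(345.15765380859375, 201.29954528808594) 21.473678588867188 [ 0.55366594 -0.17221875  0.014     ] (324, 182, 42, 41)
(211.5, 144.0) 28.42983627319336 [0.7235354  0.21281885 0.014     ] (198, 116, 29, 57)
pot [0.53508509 0.35568227 0.085     ]
book [ 0.73954102 -0.22909803  0.02      ]
coaster [0.57111409 0.02392093 0.008     ]
dish [ 0.41211596 -0.00911061  0.026     ]
brown1 [ 0.38362079 -0.1479827   0.25      ]
brown2 [ 0.25788878 -0.30221044  0.25      ]
jar [ 0.4667394 -0.3836612  0.075    ]
```

{"fn": "drive_tool", "kwargs": {
  "targets": [
    [1, 0, 0, -0.08, 0],
    [1, 0, 0, -0.16, 0],
    [1, 0, 0, -0.2, 0],
    [1, 0.05, -0.02, -0.2, 0],
    [1, 0.1, -0.04, -0.2, 0]
  ],
  "force": 12
}}

```text
clock: 0.52
position: [0.2051, -0.4646, 0.3277]
tcp_rot: [0.988, 0.157, 0.0, 0.001]
ft_force: [0.7, 0.2, -0.6]
finger_gap: 0.0921
grip_force: 0.0
```

{"fn": "drive_tool", "kwargs": {
  "targets": [
    [1, 0.07, -0.03, 0, 0],
    [1, 0.14, -0.055, 0, 0],
    [1, 0.21, -0.085, 0, 0],
    [1, 0.28, -0.11, 0, 0],
    [1, 0.35, -0.14, 0, 0]
  ]
}}

```text
clock: 0.93
position: [0.3507, -0.3416, 0.3264]
tcp_rot: [0.987, 0.158, -0.0, -0.0]
ft_force: [1.4, -0.9, -0.3]
finger_gap: 0.0916
grip_force: 0.0
```

{"fn": "drive_tool", "kwargs": {
  "targets": [
    [1, 0.07, -0.03, 0, 0],
    [1, 0.14, -0.055, 0, 0],
    [1, 0.21, -0.085, 0, 0],
    [1, 0.28, -0.11, 0, 0],
    [1, 0.35, -0.14, 0, 0]
  ]
}}

```text
clock: 1.35
position: [0.4952, -0.2203, 0.3264]
tcp_rot: [0.987, 0.158, -0.0, -0.0]
ft_force: [-1.0, -0.2, -0.1]
finger_gap: 0.0918
grip_force: 0.0
```

{"fn": "drive_tool", "kwargs": {
  "targets": [
    [1, 0.07, -0.03, 0, 0],
    [1, 0.14, -0.055, 0, 0],
    [1, 0.14, -0.055, 0, 0],
    [1, 0.14, -0.055, 0, 0]
  ]
}}

```text
clock: 1.68
position: [0.5528, -0.1722, 0.3255]
tcp_rot: [0.987, 0.16, -0.001, -0.0]
ft_force: [-0.1, 0.1, 0.5]
finger_gap: 0.092
grip_force: 0.0
```

```bash
python3 - <<'E'
from h import *
f=optics.grab_frame("scene"); cv2.imwrite("pics/s1.png",f[:,:,::-1])
print(two(("scene",198,198),("top",348,262)))
s=readout.sense();print(s["qpos"],s["position"],s["tcp_rot"],s["ft_force"],s["ft_torque"])
E
```

```text
(array([ 0.38165396, -0.15748312,  0.18334874]), np.float64(0.002803605488975607))
[-4.36297058e-01  3.94116374e-01  1.17625056e+00 -5.88622330e-04
  1.57285640e+00  8.15145214e-01] [ 0.5519628  -0.17327068  0.32587528] [ 9.87278375e-01  1.58998930e-01 -8.39981558e-04 -2.14092568e-04] [ 0.98257259 -0.6614315  -0.48116851] [ 0.01236398 -0.0377957  -0.02390357]
```

View pics/s1.png

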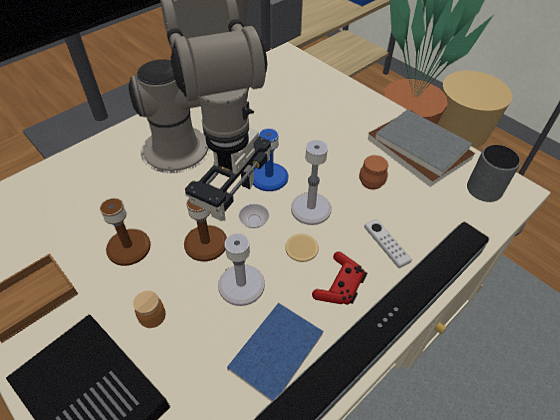

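```bash
python3 - <<'E'
from h import *
print(proj("scene",[.552,-.1733,.326]),proj("scene",[.552,-.1733,.1842]))
f=optics.grab_frame("top"); cv2.imwrite("pics/t1.png",cv2.resize(f[120:280,260:460,::-1],None,fx=3,fy=3))
E
```

```text
[232.93361352 201.38324954] [237.2292235  242.27256035]
```

View pics/t1.png

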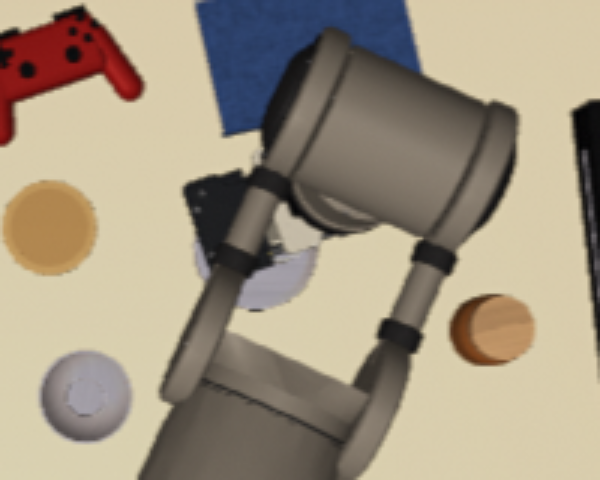

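The TCP projects to scene (233,201), which fits the fingertips near (225,205) in the picture. The arm is well clear of the brown lamps, which are about 0.18 m high, so I'll descend.

{"fn": "drive_tool", "kwargs": {
  "targets": [
    [1, 0, 0, 0.06, 0],
    [1, 0, 0, 0.12, 0],
    [1, 0, 0, 0.18, 0],
    [1, 0, 0, 0.23, 0],
    [1, 0, 0, 0.27, 0]
  ]
}}

```text
clock: 2.2
position: [0.5501, -0.1748, 0.1898]
tcp_rot: [0.988, 0.157, -0.001, -0.0]
ft_force: [0.2, 0.6, 1.0]
finger_gap: 0.0919
grip_force: 0.0
```

{"fn": "drive_tool", "kwargs": {
  "targets": [
    [1, 0, 0, 0.02, 0],
    [1, 0, 0, 0.04, 0],
    [1, 0, 0, 0.06, 0],
    [1, 0, 0, 0.076, 0],
    [1, 0, 0, 0.076, 0]
  ]
}}

```text
clock: 2.62
position: [0.5514, -0.1738, 0.1526]
tcp_rot: [0.987, 0.158, -0.001, -0.0]
ft_force: [-0.1, 0.1, -0.7]
finger_gap: 0.0919
grip_force: 0.0
```

{"fn": "drive_tool", "kwargs": {
  "targets": [
    [0.75, 0, 0, 0, 0],
    [0.7, 0, 0, 0, 0],
    [0.65, 0, 0, 0, 0],
    [0.62, 0, 0, 0, 0],
    [0.61, 0, 0, 0, 0]
  ],
  "force": 5
}}

```text
clock: 3.03
position: [0.5522, -0.1738, 0.1542]
tcp_rot: [0.987, 0.158, 0.0, 0.0]
ft_force: [-0.1, 0.7, 0.7]
finger_gap: 0.0633
grip_force: 0.0
```

{"fn": "drive_tool", "kwargs": {
  "targets": [
    [0.55, 0, 0, 0, 0],
    [0.55, 0, 0, 0, 0],
    [0.55, 0, 0, 0, 0]
  ],
  "force": 5
}}

```text
clock: 3.28
position: [0.5526, -0.1742, 0.1543]
tcp_rot: [0.987, 0.158, 0.001, 0.001]
ft_force: [1.7, -0.9, 2.0]
finger_gap: 0.0558
grip_force: 5.0
```

```bash
cat > s.py <<'E'
from h import *
s=readout.sense()
R=[[.95,.312,0],[.312,-.95,0],[0,0,-1]]
print(s["clock"],s["position"].round(4),"yaw(cw roll)",2*np.arctan2(s["tcp_rot"][1],s["tcp_rot"][0]),"F",s["ft_force"].round(2),"T",s["ft_torque"].round(3),"gap",s["finger_gap"],s["grip_force"],"q6",s["qpos"][5],s["tau"].round(2))
E
python3 s.py
```

```text
3.2833 [ 0.5526 -0.1742  0.1543] yaw(cw roll) 0.31778149411068496 F [ 1.73 -0.86  1.98] T [-0.516 -0.345 -0.073] gap 0.055791690347938065 5.008760690689087 q6 0.8157049854527919 [ 7.700e-01 -4.874e+01 -2.125e+01  4.500e-01  7.900e-01 -4.000e-02]
```

{"fn": "drive_tool", "kwargs": {
  "targets": [
    [0.45, 0, 0, 0, 0],
    [0.45, 0, 0, 0, 0],
    [0.45, 0, 0, 0, -0.04],
    [0.45, 0, 0, 0, -0.08],
    [0.45, 0, 0, 0, -0.12]
  ],
  "force": 22
}}

```text
clock: 3.7
position: [0.5525, -0.1744, 0.1541]
tcp_rot: [0.979, 0.205, 0.001, 0.001]
ft_force: [2.2, -3.1, 1.5]
finger_gap: 0.0557
grip_force: 22.0
```

```bash
python3 s.py
```

```text
3.7 [ 0.5525 -0.1744  0.1541] yaw(cw roll) 0.413325133591595 F [ 2.15 -3.1   1.49] T [-0.809 -0.498 -0.159] gap 0.05572837839706145 22.004378736019135 q6 0.7200436558161883 [  1.4  -48.59 -20.58   0.76   1.26   0.4 ]
```

{"fn": "drive_tool", "kwargs": {
  "targets": [
    [0.45, 0, 0, 0, -0.05],
    [0.45, 0, 0, 0, -0.11],
    [0.45, 0, 0, 0, -0.17],
    [0.45, 0, 0, 0, -0.23],
    [0.45, 0, 0, 0, -0.29]
  ]
}}

```text
clock: 4.12
position: [0.5522, -0.1745, 0.1535]
tcp_rot: [0.949, 0.316, 0.0, 0.001]
ft_force: [2.2, -3.8, -1.3]
finger_gap: 0.0555
grip_force: 22.0
```

```bash
python3 s.py
```

```text
4.1167 [ 0.5522 -0.1745  0.1535] yaw(cw roll) 0.6420714184601194 F [ 2.2  -3.78 -1.26] T [-1.083 -0.713 -0.044] gap 0.05546013035590974 22.007312178611755 q6 0.4913368034446611 [  1.96 -50.66 -21.42   1.08   1.63   0.72]
```

{"fn": "drive_tool", "kwargs": {
  "targets": [
    [0.45, 0, 0, 0, -0.07],
    [0.45, 0, 0, 0, -0.15],
    [0.45, 0, 0, 0, -0.23],
    [0.45, 0, 0, 0, -0.31],
    [0.45, 0, 0, 0, -0.39]
  ]
}}

```text
clock: 4.53
position: [0.5522, -0.1744, 0.1534]
tcp_rot: [0.89, 0.457, 0.0, 0.001]
ft_force: [2.7, -3.3, -1.9]
finger_gap: 0.0556
grip_force: 22.0
```

{"fn": "drive_tool", "kwargs": {
  "targets": [
    [0.45, 0, 0, 0, -0.08],
    [0.45, 0, 0, 0, -0.16],
    [0.45, 0, 0, 0, -0.24],
    [0.45, 0, 0, 0, -0.32],
    [0.45, 0, 0, 0, -0.38]
  ]
}}

```text
clock: 4.95
position: [0.5522, -0.1743, 0.1534]
tcp_rot: [0.812, 0.584, -0.0, 0.001]
ft_force: [2.8, -4.2, -2.1]
finger_gap: 0.0559
grip_force: 22.0
```

{"fn": "drive_tool", "kwargs": {
  "targets": [
    [0.45, 0, 0, 0, -0.06],
    [0.45, 0, 0, 0, -0.09],
    [0.45, 0, 0, 0, -0.09],
    [0.45, 0, 0, 0, -0.09]
  ]
}}

```text
clock: 5.28
position: [0.5522, -0.1741, 0.1534]
tcp_rot: [0.792, 0.611, -0.0, 0.0]
ft_force: [3.5, -3.3, -3.7]
finger_gap: 0.0556
grip_force: 22.0
```

```bash
python3 s.py
```

```text
5.2833 [ 0.5522 -0.1741  0.1534] yaw(cw roll) 1.3140865176564296 F [ 3.55 -3.31 -3.73] T [-0.962 -0.952  0.041] gap 0.05563345943159255 21.998742520809174 q6 -0.18067900065029352 [ 1.610e+00 -5.112e+01 -2.141e+01  8.100e-01  1.860e+00 -5.000e-02]
```

{"fn": "drive_tool", "kwargs": {
  "targets": [
    [0.45, -0.0007, 0.0012, 0, 0],
    [0.45, -0.0007, 0.0012, -0.005, 0],
    [0.45, -0.0007, 0.0012, -0.013, 0],
    [0.45, -0.0007, 0.0012, -0.021, 0],
    [0.45, -0.0007, 0.0012, -0.029, 0]
  ]
}}

```text
clock: 5.7
position: [0.5523, -0.1743, 0.1686]
tcp_rot: [0.792, 0.611, -0.0, -0.0]
ft_force: [2.5, -2.8, -4.2]
finger_gap: 0.0557
grip_force: 22.0
```

```bash
python3 s.py
```

```text
5.7 [ 0.5523 -0.1743  0.1686] yaw(cw roll) 1.3150291755448886 F [ 2.53 -2.76 -4.16] T [-0.843 -0.642 -0.   ] gap 0.055731850946426506 21.991347670555115 q6 -0.18196159543765872 [ 1.650e+00 -5.092e+01 -2.242e+01  8.800e-01  1.290e+00 -1.000e-02]
```

{"fn": "drive_tool", "kwargs": {
  "targets": [
    [0.45, -0.0005, 0.0008, -0.01, 0],
    [0.45, -0.0005, 0.0008, -0.02, 0],
    [0.45, -0.0005, 0.0008, -0.03, 0],
    [0.45, -0.0005, 0.0008, -0.04, 0],
    [0.45, -0.0005, 0.0008, -0.05, 0]
  ]
}}

```text
clock: 6.12
position: [0.5525, -0.1745, 0.1936]
tcp_rot: [0.791, 0.611, -0.0, -0.0]
ft_force: [1.0, -2.5, -3.5]
finger_gap: 0.0557
grip_force: 22.0
```

{"fn": "drive_tool", "kwargs": {
  "targets": [
    [0.45, 0, 0, -0.01, 0],
    [0.45, 0, 0, -0.02, 0],
    [0.45, 0, 0, -0.03, 0],
    [0.45, 0, 0, -0.037, 0],
    [0.45, 0, 0, -0.038, 0]
  ]
}}

```text
clock: 6.53
position: [0.5525, -0.1745, 0.2129]
tcp_rot: [0.791, 0.611, -0.0, -0.0]
ft_force: [-0.0, -1.8, -1.6]
finger_gap: 0.0556
grip_force: 22.0
```

{"fn": "drive_tool", "kwargs": {
  "targets": [
    [0.45, 0, 0, 0, 0],
    [0.45, 0, 0, 0, 0],
    [0.45, 0, 0, 0, 0]
  ]
}}

```text
clock: 6.78
position: [0.5526, -0.1745, 0.212]
tcp_rot: [0.791, 0.611, -0.0, -0.0]
ft_force: [0.2, -3.1, -1.8]
finger_gap: 0.0557
grip_force: 22.0
```

```bash
python3 s.py; python3 - <<'E'
from h import *
f=[optics.grab_frame(n)[:,:,::-1] for n in("scene","top")]
cv2.imwrite("pics/s2.png",f[0])
A=cv2.resize(f[0][170:290,180:340],None,fx=4,fy=4,interpolation=cv2.INTER_CUBIC)
cv2.imwrite("pics/c2.png",A)
E
```

```text
6.7833 [ 0.5526 -0.1745  0.212 ] yaw(cw roll) 1.3152604297224173 F [ 0.16 -3.07 -1.83] T [-0.617  0.148 -0.042] gap 0.05569066804761924 21.974183320999146 q6 -0.1824964384245909 [ 1.610e+00 -5.051e+01 -2.522e+01  1.060e+00  2.100e-01 -1.000e-02]
```

View pics/c2.png

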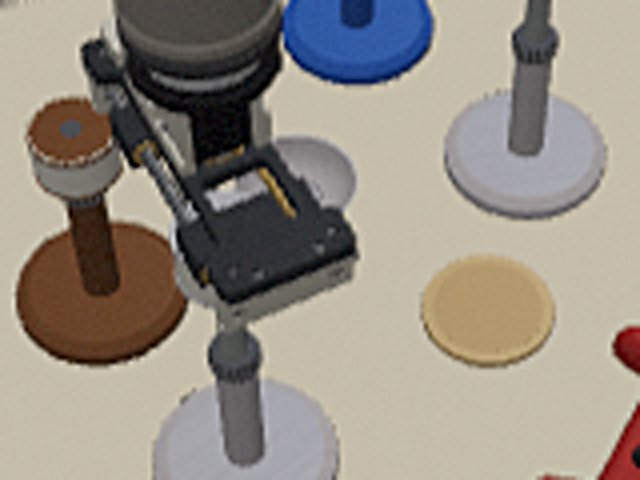

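{"fn": "drive_tool", "kwargs": {
  "targets": [
    [0.45, 0, 0, 0, 0.06],
    [0.45, 0, 0, 0, 0.13],
    [0.45, 0, 0, 0, 0.2],
    [0.45, 0, 0, 0, 0.26],
    [0.45, 0, 0, 0, 0.32]
  ]
}}

```text
clock: 7.3
position: [0.5528, -0.1745, 0.212]
tcp_rot: [0.862, 0.506, -0.0, -0.0]
ft_force: [0.3, -2.3, -3.7]
finger_gap: 0.0557
grip_force: 22.0
```

{"fn": "drive_tool", "kwargs": {
  "targets": [
    [0.45, 0, 0, 0, 0.06],
    [0.45, 0, 0, 0, 0.12],
    [0.45, 0, 0, 0, 0.18],
    [0.45, 0, 0, 0, 0.24],
    [0.45, 0, 0, 0, 0.28]
  ]
}}

```text
clock: 7.72
position: [0.5528, -0.1745, 0.212]
tcp_rot: [0.913, 0.409, 0.0, -0.0]
ft_force: [-0.6, -2.7, -2.8]
finger_gap: 0.0559
grip_force: 22.0
```

```bash
python3 s.py
```

```text
7.7167 [ 0.5528 -0.1745  0.212 ] yaw(cw roll) 0.8416537025861095 F [-0.58 -2.7  -2.79] T [-0.57   0.013  0.058] gap 0.05585066110352435 21.980299651622772 q6 0.29109092036739875 [  1.42 -50.71 -25.17   0.93   0.39  -0.27]
```

{"fn": "drive_tool", "kwargs": {
  "targets": [
    [0.45, 0, 0, 0, 0.04],
    [0.45, 0, 0, 0, 0.08],
    [0.45, 0, 0, 0, 0.12],
    [0.45, 0, 0, 0, 0.12]
  ]
}}

```text
clock: 8.05
position: [0.5529, -0.1745, 0.212]
tcp_rot: [0.931, 0.366, 0.0, -0.0]
ft_force: [0.2, -3.3, -3.4]
finger_gap: 0.0555
grip_force: 22.0
```

```bash
sed -i '/^print/d' s.py; echo 'print(s["clock"],s["position"][2].round(4),"yaw",round(2*np.arctan2(s["tcp_rot"][1],s["tcp_rot"][0]),4),"F",s["ft_force"].round(1),"T",s["ft_torque"].round(3),"q6",s["qpos"][5].round(4),"tau6",s["tau"][5].round(3))' >> s.py; python3 s.py
```

```text
8.05 0.212 yaw 0.7488 F [ 0.2 -3.3 -3.4] T [-0.687 -0.024 -0.05 ] q6 0.384 tau6 0.416
```

{"fn": "drive_tool", "kwargs": {
  "targets": [
    [0.45, 0, 0, 0, 0.015],
    [0.45, 0, 0, 0, 0.03],
    [0.45, 0, 0, 0, 0.03]
  ]
}}

```text
clock: 8.3
position: [0.5528, -0.1746, 0.2121]
tcp_rot: [0.935, 0.355, 0.0, 0.0]
ft_force: [-0.0, -2.8, -2.9]
finger_gap: 0.0558
grip_force: 22.0
```

```bash
python3 s.py
```

```text
8.3 0.2121 yaw 0.7258 F [-0.  -2.8 -2.9] T [-0.661 -0.101 -0.008] q6 0.407 tau6 0.13
```

{"fn": "drive_tool", "kwargs": {
  "targets": [
    [0.45, 0, 0, 0, 0.015],
    [0.45, 0, 0, 0, 0.03],
    [0.45, 0, 0, 0, 0.03]
  ]
}}

```text
clock: 8.55
position: [0.5528, -0.1746, 0.2122]
tcp_rot: [0.939, 0.344, 0.0, 0.0]
ft_force: [0.5, -2.3, -3.5]
finger_gap: 0.0555
grip_force: 22.0
```

```bash
python3 s.py
```

```text
8.55 0.2122 yaw 0.7018 F [ 0.5 -2.3 -3.5] T [-0.597 -0.096 -0.027] q6 0.431 tau6 0.133
```

{"fn": "drive_tool", "kwargs": {
  "targets": [
    [0.45, 0, 0, 0, 0.015],
    [0.45, 0, 0, 0, 0.03],
    [0.45, 0, 0, 0, 0.045],
    [0.45, 0, 0, 0, 0.05],
    [0.45, 0, 0, 0, 0.05]
  ]
}}

```text
clock: 8.97
position: [0.5528, -0.1746, 0.2122]
tcp_rot: [0.946, 0.325, 0.0, 0.0]
ft_force: [-0.4, -2.1, -3.2]
finger_gap: 0.0556
grip_force: 22.0
```

```bash
python3 s.py
```

```text
8.9667 0.2122 yaw 0.6631 F [-0.4 -2.1 -3.2] T [-0.639 -0.091 -0.045] q6 0.4697 tau6 0.071
```

{"fn": "drive_tool", "kwargs": {
  "targets": [
    [0.45, 0, 0, 0, 0.015],
    [0.45, 0, 0, 0, 0.03],
    [0.45, 0, 0, 0, 0.045],
    [0.45, 0, 0, 0, 0.05],
    [0.45, 0, 0, 0, 0.05]
  ]
}}

```text
clock: 9.38
position: [0.5528, -0.1746, 0.2122]
tcp_rot: [0.952, 0.307, 0.0, 0.0]
ft_force: [1.2, -2.9, -3.1]
finger_gap: 0.0555
grip_force: 22.0
```

```bash
python3 s.py
```

```text
9.3833 0.2122 yaw 0.6237 F [ 1.2 -2.9 -3.1] T [-0.587 -0.188 -0.064] q6 0.509 tau6 0.071
```

{"fn": "drive_tool", "kwargs": {
  "targets": [
    [0.45, 0, 0, 0, 0.015],
    [0.45, 0, 0, 0, 0.03],
    [0.45, 0, 0, 0, 0.045],
    [0.45, 0, 0, 0, 0.05],
    [0.45, 0, 0, 0, 0.05]
  ]
}}

```text
clock: 9.8
position: [0.5528, -0.1746, 0.2122]
tcp_rot: [0.958, 0.288, 0.0, 0.0]
ft_force: [0.7, -2.0, -3.4]
finger_gap: 0.0558
grip_force: 22.0
```

```bash
python3 s.py
```

```text
9.8 0.2122 yaw 0.5845 F [ 0.7 -2.  -3.4] T [-0.626 -0.179 -0.025] q6 0.5483 tau6 0.071
```

{"fn": "drive_tool", "kwargs": {
  "targets": [
    [0.45, 0, 0, 0, 0.015],
    [0.45, 0, 0, 0, 0.03],
    [0.45, 0, 0, 0, 0.045],
    [0.45, 0, 0, 0, 0.05],
    [0.45, 0, 0, 0, 0.05]
  ]
}}

```text
clock: 10.22
position: [0.5528, -0.1746, 0.2122]
tcp_rot: [0.963, 0.269, 0.0, 0.0]
ft_force: [0.5, -2.8, -3.5]
finger_gap: 0.0557
grip_force: 22.0
```

```bash
python3 s.py
```

```text
10.2167 0.2122 yaw 0.5452 F [ 0.5 -2.8 -3.5] T [-0.647 -0.042 -0.046] q6 0.5875 tau6 0.071
```

{"fn": "drive_tool", "kwargs": {
  "targets": [
    [0.45, 0, 0, 0, 0.015],
    [0.45, 0, 0, 0, 0.03],
    [0.45, 0, 0, 0, 0.045],
    [0.45, 0, 0, 0, 0.05],
    [0.45, 0, 0, 0, 0.05]
  ]
}}

```text
clock: 10.63
position: [0.5528, -0.1746, 0.2123]
tcp_rot: [0.968, 0.25, 0.0, 0.0]
ft_force: [-0.1, -2.2, -3.3]
finger_gap: 0.0558
grip_force: 22.0
```

```bash
python3 s.py
```

```text
10.6333 0.2123 yaw 0.5059 F [-0.1 -2.2 -3.3] T [-0.641 -0.144 -0.021] q6 0.6268 tau6 0.071
```

{"fn": "drive_tool", "kwargs": {
  "targets": [
    [0.45, 0, 0, 0, 0.015],
    [0.45, 0, 0, 0, 0.03],
    [0.45, 0, 0, 0, 0.045],
    [0.45, 0, 0, 0, 0.05],
    [0.45, 0, 0, 0, 0.05]
  ]
}}

```text
clock: 11.05
position: [0.5528, -0.1746, 0.2122]
tcp_rot: [0.973, 0.231, 0.0, 0.0]
ft_force: [0.1, -3.7, -2.4]
finger_gap: 0.0558
grip_force: 22.0
```

```bash
python3 s.py
```

```text
11.05 0.2122 yaw 0.4667 F [ 0.1 -3.7 -2.4] T [-0.627 -0.19   0.007] q6 0.6661 tau6 0.071
```

{"fn": "drive_tool", "kwargs": {
  "targets": [
    [0.45, 0, 0, 0, 0.015],
    [0.45, 0, 0, 0, 0.03],
    [0.45, 0, 0, 0, 0.045],
    [0.45, 0, 0, 0, 0.05],
    [0.45, 0, 0, 0, 0.05]
  ]
}}

```text
clock: 11.47
position: [0.5528, -0.1746, 0.2122]
tcp_rot: [0.977, 0.212, 0.0, 0.0]
ft_force: [1.6, -2.6, -2.7]
finger_gap: 0.0557
grip_force: 22.0
```

```bash
python3 s.py
```

```text
11.4667 0.2122 yaw 0.4274 F [ 1.6 -2.6 -2.7] T [-0.666 -0.183  0.044] q6 0.7054 tau6 0.071
```

{"fn": "drive_tool", "kwargs": {
  "targets": [
    [0.45, 0, 0, 0, 0.015],
    [0.45, 0, 0, 0, 0.03],
    [0.45, 0, 0, 0, 0.045],
    [0.45, 0, 0, 0, 0.05],
    [0.45, 0, 0, 0, 0.05]
  ]
}}

```text
clock: 11.88
position: [0.5528, -0.1746, 0.2122]
tcp_rot: [0.981, 0.193, -0.0, 0.0]
ft_force: [1.1, -2.6, -2.4]
finger_gap: 0.0557
grip_force: 22.0
```

```bash
python3 s.py
```

```text
11.8833 0.2122 yaw 0.3881 F [ 1.1 -2.6 -2.4] T [-0.708 -0.139 -0.021] q6 0.7447 tau6 0.07
```

{"fn": "drive_tool", "kwargs": {
  "targets": [
    [0.45, 0, 0, 0, 0.015],
    [0.45, 0, 0, 0, 0.03],
    [0.45, 0, 0, 0, 0.04],
    [0.45, 0, 0, 0, 0.04],
    [0.45, 0, 0, 0, 0.04]
  ]
}}

```text
clock: 12.3
position: [0.5528, -0.1746, 0.2122]
tcp_rot: [0.984, 0.178, 0.0, 0.0]
ft_force: [0.4, -2.4, -2.8]
finger_gap: 0.0557
grip_force: 22.0
```

```bash
python3 s.py
```

```text
12.3 0.2122 yaw 0.357 F [ 0.4 -2.4 -2.8] T [-0.65  -0.155 -0.039] q6 0.7757 tau6 0.011
```

{"fn": "drive_tool", "kwargs": {
  "targets": [
    [0.45, 0, 0, 0, 0.015],
    [0.45, 0, 0, 0, 0.03],
    [0.45, 0, 0, 0, 0.04],
    [0.45, 0, 0, 0, 0.04],
    [0.45, 0, 0, 0, 0.04]
  ]
}}

```text
clock: 12.72
position: [0.5528, -0.1746, 0.2123]
tcp_rot: [0.987, 0.162, 0.0, 0.0]
ft_force: [0.5, -3.3, -2.5]
finger_gap: 0.0554
grip_force: 22.0
```

```bash
python3 s.py
```

```text
12.7167 0.2123 yaw 0.3256 F [ 0.5 -3.3 -2.5] T [-0.684 -0.179 -0.067] q6 0.8072 tau6 0.02
```

{"fn": "drive_tool", "kwargs": {
  "targets": [
    [0.45, 0, 0, 0, 0.015],
    [0.45, 0, 0, 0, 0.03],
    [0.45, 0, 0, 0, 0.04],
    [0.45, 0, 0, 0, 0.04],
    [0.45, 0, 0, 0, 0.04]
  ]
}}

```text
clock: 13.13
position: [0.5528, -0.1746, 0.2122]
tcp_rot: [0.989, 0.147, 0.0, 0.0]
ft_force: [0.4, -3.6, -3.4]
finger_gap: 0.0554
grip_force: 22.0
```

```bash
python3 s.py
```

```text
13.1333 0.2122 yaw 0.2941 F [ 0.4 -3.6 -3.4] T [-0.675 -0.218  0.016] q6 0.8386 tau6 0.033
```

{"fn": "drive_tool", "kwargs": {
  "targets": [
    [0.45, 0, 0, 0, 0.015],
    [0.45, 0, 0, 0, 0.03],
    [0.45, 0, 0, 0, 0.04],
    [0.45, 0, 0, 0, 0.04],
    [0.45, 0, 0, 0, 0.04]
  ]
}}

```text
clock: 13.55
position: [0.5528, -0.1746, 0.2122]
tcp_rot: [0.991, 0.131, 0.0, 0.0]
ft_force: [2.0, -4.0, -3.8]
finger_gap: 0.0556
grip_force: 22.0
```

```bash
python3 s.py
```

```text
13.55 0.2122 yaw 0.2627 F [ 2.  -4.  -3.8] T [-0.699 -0.24   0.004] q6 0.87 tau6 0.047
```

{"fn": "drive_tool", "kwargs": {
  "targets": [
    [0.45, 0, 0, 0, 0.015],
    [0.45, 0, 0, 0, 0.03],
    [0.45, 0, 0, 0, 0.04],
    [0.45, 0, 0, 0, 0.04],
    [0.45, 0, 0, 0, 0.04]
  ]
}}

```text
clock: 13.97
position: [0.5528, -0.1746, 0.2122]
tcp_rot: [0.993, 0.115, 0.0, 0.0]
ft_force: [2.2, -3.1, -2.8]
finger_gap: 0.0557
grip_force: 22.0
```

```bash
python3 s.py
```

```text
13.9667 0.2122 yaw 0.2313 F [ 2.2 -3.1 -2.8] T [-0.731 -0.267  0.082] q6 0.9014 tau6 0.07
```

{"fn": "drive_tool", "kwargs": {
  "targets": [
    [0.45, 0, 0, 0, 0.01],
    [0.45, 0, 0, 0, 0.02],
    [0.45, 0, 0, 0, 0.03],
    [0.45, 0, 0, 0, 0.03],
    [0.45, 0, 0, 0, 0.03]
  ]
}}

```text
clock: 14.38
position: [0.5528, -0.1746, 0.2122]
tcp_rot: [0.995, 0.104, 0.0, 0.0]
ft_force: [1.1, -3.6, -2.8]
finger_gap: 0.0558
grip_force: 22.0
```

```bash
python3 s.py
```

```text
14.3833 0.2122 yaw 0.2078 F [ 1.1 -3.6 -2.8] T [-0.727 -0.342  0.041] q6 0.925 tau6 0.091
```

{"fn": "drive_tool", "kwargs": {
  "targets": [
    [0.45, 0, 0, 0, 0.01],
    [0.45, 0, 0, 0, 0.02],
    [0.45, 0, 0, 0, 0.03],
    [0.45, 0, 0, 0, 0.03],
    [0.45, 0, 0, 0, 0.03]
  ]
}}

```text
clock: 14.8
position: [0.5528, -0.1746, 0.2122]
tcp_rot: [0.996, 0.092, 0.0, 0.0]
ft_force: [2.2, -4.1, -3.0]
finger_gap: 0.0558
grip_force: 22.0
```

```bash
python3 s.py
```

```text
14.8 0.2122 yaw 0.1841 F [ 2.2 -4.1 -3. ] T [-0.695 -0.374  0.112] q6 0.9486 tau6 0.078
```

{"fn": "drive_tool", "kwargs": {
  "targets": [
    [0.45, 0, 0, 0, 0.01],
    [0.45, 0, 0, 0, 0.02],
    [0.45, 0, 0, 0, 0.025],
    [0.45, 0, 0, 0, 0.025],
    [0.45, 0, 0, 0, 0.025]
  ]
}}

```text
clock: 15.22
position: [0.5528, -0.1746, 0.2122]
tcp_rot: [0.997, 0.082, 0.0, 0.0]
ft_force: [2.4, -2.5, -3.4]
finger_gap: 0.0555
grip_force: 22.0
```

```bash
python3 s.py
```

```text
15.2167 0.2122 yaw 0.1645 F [ 2.4 -2.5 -3.4] T [-0.671 -0.356  0.074] q6 0.9682 tau6 0.092
```

{"fn": "drive_tool", "kwargs": {
  "targets": [
    [0.45, 0, 0, 0, 0.01],
    [0.45, 0, 0, 0, 0.02],
    [0.45, 0, 0, 0, 0.025],
    [0.45, 0, 0, 0, 0.025],
    [0.45, 0, 0, 0, 0.025]
  ]
}}

```text
clock: 15.63
position: [0.5528, -0.1746, 0.2122]
tcp_rot: [0.997, 0.072, 0.0, 0.0]
ft_force: [1.8, -3.6, -3.1]
finger_gap: 0.0555
grip_force: 22.0
```

```bash
python3 s.py
```

```text
15.6333 0.2122 yaw 0.1449 F [ 1.8 -3.6 -3.1] T [-0.754 -0.324  0.067] q6 0.9878 tau6 0.094
```

{"fn": "drive_tool", "kwargs": {
  "targets": [
    [0.45, 0, 0, 0, 0.01],
    [0.45, 0, 0, 0, 0.02],
    [0.45, 0, 0, 0, 0.025],
    [0.45, 0, 0, 0, 0.025],
    [0.45, 0, 0, 0, 0.025]
  ]
}}

```text
clock: 16.05
position: [0.5528, -0.1745, 0.2122]
tcp_rot: [0.998, 0.063, 0.0, 0.0]
ft_force: [1.4, -2.1, -3.0]
finger_gap: 0.0558
grip_force: 22.0
```

```bash
python3 s.py
```

```text
16.05 0.2122 yaw 0.1253 F [ 1.4 -2.1 -3. ] T [-0.617 -0.354  0.12 ] q6 1.0075 tau6 0.087
```

{"fn": "drive_tool", "kwargs": {
  "targets": [
    [0.45, 0, 0, 0, 0.01],
    [0.45, 0, 0, 0, 0.02],
    [0.45, 0, 0, 0, 0.03],
    [0.45, 0, 0, 0, 0.03],
    [0.45, 0, 0, 0, 0.03]
  ]
}}

```text
clock: 16.47
position: [0.5527, -0.1746, 0.2122]
tcp_rot: [0.999, 0.051, -0.0, 0.0]
ft_force: [1.7, -3.0, -2.4]
finger_gap: 0.0556
grip_force: 22.0
```

```bash
python3 s.py
```

```text
16.4667 0.2122 yaw 0.1017 F [ 1.7 -3.  -2.4] T [-0.62  -0.354  0.043] q6 1.0311 tau6 0.093
```

{"fn": "drive_tool", "kwargs": {
  "targets": [
    [0.45, 0, 0, 0, 0.01],
    [0.45, 0, 0, 0, 0.02],
    [0.45, 0, 0, 0, 0.03],
    [0.45, 0, 0, 0, 0.03],
    [0.45, 0, 0, 0, 0.03]
  ]
}}

```text
clock: 16.88
position: [0.5528, -0.1746, 0.2122]
tcp_rot: [0.999, 0.039, 0.0, 0.0]
ft_force: [1.6, -3.1, -2.5]
finger_gap: 0.0553
grip_force: 22.0
```

```bash
python3 s.py
```

```text
16.8833 0.2122 yaw 0.0781 F [ 1.6 -3.1 -2.5] T [-0.663 -0.358  0.072] q6 1.0546 tau6 0.083
```

{"fn": "drive_tool", "kwargs": {
  "targets": [
    [0.45, 0, 0, 0, 0.01],
    [0.45, 0, 0, 0, 0.02],
    [0.45, 0, 0, 0, 0.03],
    [0.45, 0, 0, 0, 0.03],
    [0.45, 0, 0, 0, 0.03]
  ]
}}

```text
clock: 17.3
position: [0.5527, -0.1746, 0.2122]
tcp_rot: [1.0, 0.027, -0.0, 0.0]
ft_force: [1.7, -3.1, -1.5]
finger_gap: 0.0554
grip_force: 22.0
```

```bash
python3 s.py
```

```text
17.3 0.2122 yaw 0.0546 F [ 1.7 -3.1 -1.5] T [-0.687 -0.349  0.039] q6 1.0782 tau6 0.073
```

{"fn": "drive_tool", "kwargs": {
  "targets": [
    [0.45, 0, 0, 0, 0.01],
    [0.45, 0, 0, 0, 0.02],
    [0.45, 0, 0, 0, 0.03],
    [0.45, 0, 0, 0, 0.03],
    [0.45, 0, 0, 0, 0.03]
  ]
}}

```text
clock: 17.72
position: [0.5527, -0.1747, 0.2122]
tcp_rot: [1.0, 0.015, -0.0, 0.0]
ft_force: [1.2, -4.7, -2.7]
finger_gap: 0.0558
grip_force: 22.0
```

```bash
python3 s.py
```

```text
17.7167 0.2122 yaw 0.031 F [ 1.2 -4.7 -2.7] T [-0.679 -0.221  0.094] q6 1.1017 tau6 0.153
```

{"fn": "drive_tool", "kwargs": {
  "targets": [
    [0.45, 0, 0, 0, 0.006],
    [0.45, 0, 0, 0, 0.012],
    [0.45, 0, 0, 0, 0.012],
    [0.45, 0, 0, 0, 0.012]
  ]
}}

```text
clock: 18.05
position: [0.5527, -0.1747, 0.2122]
tcp_rot: [1.0, 0.011, -0.0, 0.0]
ft_force: [0.3, -3.8, -2.5]
finger_gap: 0.0556
grip_force: 22.0
```

```bash
python3 s.py
```

```text
18.05 0.2122 yaw 0.0215 F [ 0.3 -3.8 -2.5] T [-0.747 -0.221  0.106] q6 1.1112 tau6 0.129
```

{"fn": "drive_tool", "kwargs": {
  "targets": [
    [0.45, 0, 0, 0, 0.008],
    [0.45, 0, 0, 0, 0.016],
    [0.45, 0, 0, 0, 0.016],
    [0.45, 0, 0, 0, 0.016]
  ]
}}

```text
clock: 18.38
position: [0.5527, -0.1747, 0.2122]
tcp_rot: [1.0, 0.005, -0.0, 0.0]
ft_force: [0.7, -5.7, -2.2]
finger_gap: 0.056
grip_force: 22.0
```

```bash
python3 s.py
```

```text
18.3833 0.2122 yaw 0.0091 F [ 0.7 -5.7 -2.2] T [-0.872 -0.171  0.258] q6 1.1236 tau6 0.272
```

{"fn": "drive_tool", "kwargs": {
  "targets": [
    [0.45, 0, 0, 0, 0.005],
    [0.45, 0, 0, 0, 0.01],
    [0.45, 0, 0, 0, 0.01],
    [0.45, 0, 0, 0, 0.01]
  ]
}}

```text
clock: 18.72
position: [0.5527, -0.1747, 0.2122]
tcp_rot: [1.0, 0.001, -0.0, 0.0]
ft_force: [0.0, -5.1, -1.9]
finger_gap: 0.0557
grip_force: 22.0
```

```bash
python3 s.py
```

```text
18.7167 0.2122 yaw 0.0015 F [ 0.  -5.1 -1.9] T [-0.831 -0.149  0.325] q6 1.1312 tau6 0.398
```

The torque rises steeply now: about 0.35 N m, snug on the stop. I'll let go gently and check the height.

{"fn": "drive_tool", "kwargs": {
  "targets": [
    [0.65, 0, 0, 0, 0],
    [0.75, 0, 0, 0, 0],
    [0.85, 0, 0, 0, 0],
    [1, 0, 0, 0, 0],
    [1, 0, 0, 0, 0]
  ]
}}

```text
clock: 19.13
position: [0.5527, -0.1741, 0.2123]
tcp_rot: [1.0, 0.001, -0.0, -0.0]
ft_force: [0.8, -0.2, -0.1]
finger_gap: 0.082
grip_force: 0.0
```

{"fn": "drive_tool", "kwargs": {
  "targets": [
    [1, 0, 0, 0, 0],
    [1, 0, 0, -0.03, 0],
    [1, 0, 0, -0.08, 0],
    [1, 0, 0, -0.14, 0],
    [1, 0, 0, -0.2, 0]
  ]
}}

```text
clock: 19.55
position: [0.5524, -0.1742, 0.313]
tcp_rot: [1.0, 0.001, -0.001, -0.0]
ft_force: [-0.2, -0.9, 0.9]
finger_gap: 0.092
grip_force: 0.0
```

{"fn": "drive_tool", "kwargs": {
  "targets": [
    [1, -0.05, 0, -0.02, 0],
    [1, -0.12, 0.05, -0.02, 0],
    [1, -0.19, 0.1, -0.02, 0],
    [1, -0.26, 0.15, -0.02, 0],
    [1, -0.33, 0.2, -0.02, 0]
  ]
}}

```text
clock: 19.97
position: [0.3907, -0.2719, 0.3224]
tcp_rot: [1.0, 0.001, 0.0, 0.0]
ft_force: [-0.1, -0.9, -0.0]
finger_gap: 0.0916
grip_force: 0.0
```

```bash
python3 s.py; python3 - <<'E'
from h import *
f=[np.ascontiguousarray(optics.grab_frame(n)[:,:,::-1]) for n in("scene","top")]
cv2.imwrite("pics/s3.png",f[0]);cv2.imwrite("pics/t3.png",f[1])
print(proj("scene",[.552,-.174,.2436]),proj("top",[.552,-.174,.2436]))
S=cv2.resize(f[0][120:240,190:350],(640,480));T=f[1][160:240,210:370]
cv2.imwrite("pics/c3.png",cv2.resize(np.vstack([S,cv2.resize(T,(640,320))]),(480,600)))
E
```

```text
19.9667 0.3224 yaw 0.0023 F [-0.1 -0.9 -0. ] T [-0.03  -0.042  0.039] q6 0.7992 tau6 1.42
[235.29400917 226.40808812] [357.14100975 192.94999158]
```

View pics/c3.png

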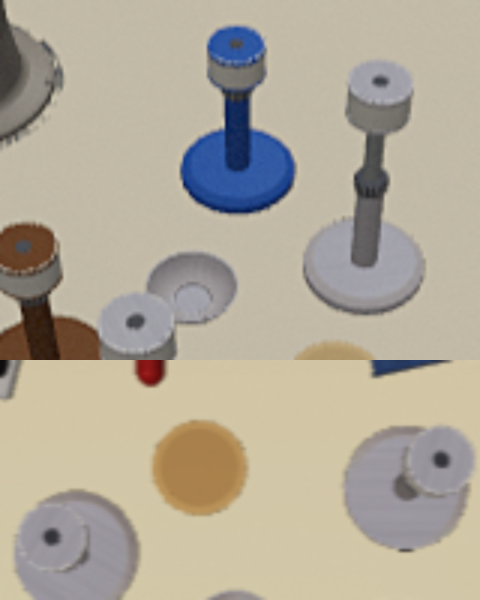

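The low lamp's head now stands at scene (235,227), top view (357,193), and is holding. The twin is unmoved at (316.5,147). Next I'll measure the height difference over several frames.

```bash
python3 - <<'E'
from h import *
L=[];W=[]
for i in range(6):
    f=[np.ascontiguousarray(optics.grab_frame(n)[:,:,::-1]) for n in("scene","top")]
    for A,s,t in((L,(235,227),(357,193)),(W,(316,147),(227,219))):
        A.append([*dot(f[0],*s,3),*dot(f[1],*t,3)])
P=[]
for A in(L,W):
    a=np.mean(A,0); print(a,np.std(A,0)); p,e=two(("scene",*a[:2]),("top",*a[2:])); print(p,e); P.append(p)
print(P[0]-P[1])
# single-view heights with xy fixed at base axis from the start measurement
from scipy.optimize import minimize_scalar as ms
a0=[(236.458,242.391),tuple(np.mean(L,0)[:2]),tuple(np.mean(W,0)[:2])]
for (x,y),u in zip([(.5522,-.1741)]*2+[(.4909,.1450)],a0):
    print(ms(lambda z:np.sum((proj("scene",[x,y,z])-u)**2),bounds=(.1,.35),method="bounded").x)
E
```

```text
[234.71323975 226.77226881 356.58506428 192.85354912] [0.01071698 0.00896528 0.00736791 0.00396684]
[ 0.55166813 -0.1738784   0.24196582] 0.0025177766362048408
[316.35645329 146.63916967 226.71262221 218.50602613] [0.00906966 0.0025278  0.00553417 0.00616249]
[0.49083039 0.14493535 0.24351881] 0.002336570953385624
[ 0.06083773 -0.31881374 -0.00155298]
0.18490256123247936
0.24281893641363878
0.24325569990821033
```

```bash
python3 -c "
from rig import manip; print(manip.finish_job())"
```

```text
the job is handed in; nothing more can be done
None
```

I handed the job in: the low lamp's head is now within about 1.5 mm of its twin's height by camera. It is turned snug against its stop at about 0.35 N m and held after release. The twin did not move, and no verdict was shown.

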